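# Gauge the bored spacer blocks and pile the true ones

### The job

Slide every bored spacer block down a gauge pin of its own, as far as it will go, so that all of them stand on the gauge together. Then put the tight ones, which stopped partway down their pins, in the scrap tray, and stack those that went right down to the board in one square pile, edges flush, squarely on the middle of the square offcut. Leave the tape measure, wax tin and screw jar where they are.

Things in the scene. Friction and masses are not known exactly. Their poses are not given: they have to be found in the camera images.
- block_a: beech spacer block, 46 x 46 mm and 22 mm thick, about 60 g, lying flat, with a round bore through its middle (axis z). The bore is either true (25 mm) or tight (19 mm). Origin: middle of the block, 11 mm above its underside; x and y along the square's edges, z along the bore; either face may lie up. Absent (None) in some runs
- block_b: beech spacer block, 46 x 46 mm and 22 mm thick, about 60 g, lying flat, with a round bore through its middle (axis z). The bore is either true (25 mm) or tight (19 mm). Origin: middle of the block, 11 mm above its underside; x and y along the square's edges, z along the bore; either face may lie up. Absent (None) in some runs
- block_c: beech spacer block, 46 x 46 mm and 22 mm thick, about 60 g, lying flat, with a round bore through its middle (axis z). The bore is either true (25 mm) or tight (19 mm). Origin: middle of the block, 11 mm above its underside; x and y along the square's edges, z along the bore; either face may lie up. Absent (None) in some runs
- block_d: beech spacer block, 46 x 46 mm and 22 mm thick, about 60 g, lying flat, with a round bore through its middle (axis z). The bore is either true (25 mm) or tight (19 mm). Origin: middle of the block, 11 mm above its underside; x and y along the square's edges, z along the bore; either face may lie up. Absent (None) in some runs
- block_e: beech spacer block, 46 x 46 mm and 22 mm thick, about 60 g, lying flat, with a round bore through its middle (axis z). The bore is either true (25 mm) or tight (19 mm). Origin: middle of the block, 11 mm above its underside; x and y along the square's edges, z along the bore; either face may lie up. Absent (None) in some runs
- gauge: fixed plug gauge: dark wooden board, 135 (x) x 165 (y) mm, 12 mm thick, with four identical upright steel pins in a 2 x 2 pattern, 75 mm apart along its x and 90 mm apart along its y. Origin: centre of the board's underside; z up
- pin_1 (a point): pin 1 of the gauge: foot of the pin, on its axis, at the board's upper face (12 mm above the bench). Upright steel pin, 51 mm tall from here: 22 mm thick for the first 24 mm, then a cone narrowing over 4 mm to a 14 mm nose, tip chamfered. A true block drops by its own weight until it lies on the board (its underside at this height); a tight one stops on the cone, its underside about 25 mm above this point
- pin_2 (a point): pin 2 of the gauge: foot of the pin, on its axis, at the board's upper face (12 mm above the bench). Upright steel pin, 51 mm tall from here: 22 mm thick for the first 24 mm, then a cone narrowing over 4 mm to a 14 mm nose, tip chamfered. A true block drops by its own weight until it lies on the board (its underside at this height); a tight one stops on the cone, its underside about 25 mm above this point
- pin_3 (a point): pin 3 of the gauge: foot of the pin, on its axis, at the board's upper face (12 mm above the bench). Upright steel pin, 51 mm tall from here: 22 mm thick for the first 24 mm, then a cone narrowing over 4 mm to a 14 mm nose, tip chamfered. A true block drops by its own weight until it lies on the board (its underside at this height); a tight one stops on the cone, its underside about 25 mm above this point
- pin_4 (a point): pin 4 of the gauge: foot of the pin, on its axis, at the board's upper face (12 mm above the bench). Upright steel pin, 51 mm tall from here: 22 mm thick for the first 24 mm, then a cone narrowing over 4 mm to a 14 mm nose, tip chamfered. A true block drops by its own weight until it lies on the board (its underside at this height); a tight one stops on the cone, its underside about 25 mm above this point
- tray: fixed open plywood scrap tray, 100 (x) x 160 (y) mm outside, 24 mm tall, walls and floor 6 mm. Origin: centre of the underside; z up
- base: loose square timber offcut the pile is built on, 75 x 75 mm and 24 mm thick, flat on the bench, about 250 g. Origin: centre of the underside; x and y along its edges, z up
- tape_measure: bystander: tape measure, 43 x 82 mm, 68 mm tall, loose on the bench near its front edge. Origin: centre of the underside
- wax_tin: bystander: round wax tin, 78 mm across, 34 mm tall, loose on the bench near its front edge. Origin: centre of the underside
- screw_jar: bystander: screw jar with a lid, 69 mm across, 84 mm tall, loose on the bench left of the work. Origin: centre of the underside
- tool_box: the shut wooden tool box between the block side (left) and the gauge side (right), about 190 (x) x 345 (y) mm, top of the lid about 0.14 m above the bench: carry things over it. Origin: centre of the underside
- planing_board: fixed planing board behind the work, 325 mm deep and 720 mm long (its own x), 22 mm thick, lying flat: its near edge lies about 160 mm in front of its origin and close behind the farthest blocks. Origin: middle of the underside

How it is judged:
On the way:
1. every block that is there stands on a gauge pin at the same time, each as far down as it goes ((horizontal distance between block_a and pin_1 below 0.006 m or horizontal distance between block_a and pin_2 below 0.006 m or horizontal distance between block_a and pin_3 below 0.006 m or horizontal distance between block_a and pin_4 below 0.006 m) and z of each of block_a, block_b, block_c in the frame of gauge below 0.028 m and (angle between block_a's own z axis and vertical below 0.12 rad or angle between block_a's own z axis and vertical above 3.02 rad) and (horizontal distance between block_b and pin_1 below 0.006 m or horizontal distance between block_b and pin_2 below 0.006 m or horizontal distance between block_b and pin_3 below 0.006 m or horizontal distance between block_b and pin_4 below 0.006 m) and (angle between block_b's own z axis and vertical below 0.12 rad or angle between block_b's own z axis and vertical above 3.02 rad) and (horizontal distance between block_c and pin_1 below 0.006 m or horizontal distance between block_c and pin_2 below 0.006 m or horizontal distance between block_c and pin_3 below 0.006 m or horizontal distance between block_c and pin_4 below 0.006 m) and (angle between block_c's own z axis and vertical below 0.12 rad or angle between block_c's own z axis and vertical above 3.02 rad) and (horizontal distance between block_d and pin_1 below 0.006 m or horizontal distance between block_d and pin_2 below 0.006 m or horizontal distance between block_d and pin_3 below 0.006 m or horizontal distance between block_d and pin_4 below 0.006 m) and z of each of block_d, block_e in the frame of gauge below 0.057 m and (angle between block_d's own z axis and vertical below 0.12 rad or angle between block_d's own z axis and vertical above 3.02 rad) and (horizontal distance between block_e and pin_1 below 0.006 m or horizontal distance between block_e and pin_2 below 0.006 m or horizontal distance between block_e and pin_3 below 0.006 m or horizontal distance between block_e and pin_4 below 0.006 m) and (angle between block_e's own z axis and vertical below 0.12 rad or angle between block_e's own z axis and vertical above 3.02 rad)), for 0.2 s.
At the end, for the whole second after the job is handed in: True blocks lie flat at rest in one pile on the flat offcut: each within 12 mm of its middle, square to it within 0.13 rad (any quarter turn), within 6 mm of one another seen from above. Tight blocks rest inside the scrap tray (linear speed of each of block_a, block_b, block_c, block_d, block_e below 0.02 m/s and (angle between block_a's own z axis and vertical below 0.12 rad or angle between block_a's own z axis and vertical above 3.02 rad) and horizontal distance between each of block_a, block_b, block_c and base below 0.012 m and z of each of block_a, block_b, block_c in the frame of base above 0.031 m and (angle between the x axis of block_a and the x axis of base, either way round below 0.13 rad or angle between the x axis of block_a and the y axis of base, either way round below 0.13 rad) and (angle between block_b's own z axis and vertical below 0.12 rad or angle between block_b's own z axis and vertical above 3.02 rad) and (angle between the x axis of block_b and the x axis of base, either way round below 0.13 rad or angle between the x axis of block_b and the y axis of base, either way round below 0.13 rad) and (angle between block_c's own z axis and vertical below 0.12 rad or angle between block_c's own z axis and vertical above 3.02 rad) and (angle between the x axis of block_c and the x axis of base, either way round below 0.13 rad or angle between the x axis of block_c and the y axis of base, either way round below 0.13 rad) and horizontal distance between block_a and block_b below 0.006 m and horizontal distance between each of block_a, block_b and block_c below 0.006 m and z of each of block_d, block_e in the frame of tray below 0.048 m and x of block_d in the frame of tray between -0.042 and 0.042 m and y of block_d in the frame of tray between -0.072 and 0.072 m and x of block_e in the frame of tray between -0.042 and 0.042 m and y of block_e in the frame of tray between -0.072 and 0.072 m and angle between base's own z axis and vertical below 0.05 rad); the robot touches nothing.
It fails at once if the tape measure is shoved more than 4 cm or tipped over (distance of tape_measure from where it was at the start of the episode above 0.04 m or angle between tape_measure's own z axis and vertical above 0.6 rad).
It fails at once if the wax tin is shoved more than 4 cm or tipped over (distance of wax_tin from where it was at the start of the episode above 0.04 m or angle between wax_tin's own z axis and vertical above 0.6 rad).
It fails at once if the screw jar is shoved more than 4 cm or tipped over (distance of screw_jar from where it was at the start of the episode above 0.04 m or angle between screw_jar's own z axis and vertical above 0.6 rad).
Of block_a, block_b, block_c only 2 to 3 are there at a start; the rules pass over those that are not, and their reading is None.
Of block_d, block_e only 1 to 1 are there at a start; the rules pass over those that are not, and their reading is None.
At some moment in a run one of base, block_a, block_b, block_d may be knocked a few centimetres aside while the robot is not near it.
Once in a run the grip may slacken for a moment while it holds something.
It also fails if it takes over 210 s, if anything falls off the work surface, if the arm or the gripper's body presses on something with over 40 N, if the wrist force passes 120 N, or if a joint passes its speed limit or range.

### The arm

A 6-joint arm with a two-finger parallel gripper is mounted at the origin on a cart in front of the work surface, level with it; the furniture and walls round the work are solid. World frame = base frame: x ahead of the robot, y to its left, z up, the work surface at z = 0. Lengths are in m, angles in rad, forces in N, time in s.
With the tool pointing down it reaches from about 0.325 to 0.9 m from the base axis. Payload 6.1 kg.
Tool frame: the origin (TCP) lies midway between the tips of the shut fingers; the grasp point (between the pads) lies 19 mm behind it; x points along the fingers, y is the direction in which the jaws open and shut, and the axes are right-handed (so a half turn about x gives the same grasp; the last joint's range is limited). The gripper opens to 85 mm and grips with 20 to 120 N. Pads are 22 mm wide; open, the fingers measure 114 mm over their backs; the gripper's body (76 mm by 85 mm) begins 54 mm behind the grasp point. The pads swing forward as they close: fully open they stand 13 mm farther back than shut.
Start: joints at [-1.398, 0.22, 1.526, -0, 1.395, -0.126], TCP at [0.184, -0.597, 0.231] pointing down, gripper open.
Joint ranges: [-2.98, 2.98], [-0.91, 2.08], [0.09, 2.57], [-1.24, 4.39], [0.2, 2.65], [-2.68, 2.68]. Speed limits (rad/s): [2.57, 2.57, 3.01, 3.14, 3.14, 3.14].

### API

Orientations are given as [roll, pitch, yaw] about the fixed x, y, z axes, in that order (R = Rz(yaw) Ry(pitch) Rx(roll)).
In Python, from plant import movep, move_l, set_joints, gripper_to, hold, inverse_kinematics, observe, get_image, get_calibration, Unreachable, job_done gives the robot as it stands. Calls block until the motion is done:
- movep(position, orientation): joint-space move of the TCP to a pose.
- move_l(position, feed=0.15, rotation=None, max_force=None): straight line of the TCP; rotation=None keeps the orientation; feed is the mean speed in m/s. With max_force (N) it stops when the force on the tool has changed by that much, and returns True; else False.
- set_joints(angles): joint-space move.
- gripper_to(opening, f_grip=None): finger opening in m; f_grip is the grip in N (None keeps the last); returns when the fingers have stopped.
- hold(seconds).
- inverse_kinematics(position, orientation): joint angles nearest the present ones, or None.
- observe(): the state.
- get_image(name): name is "side" or "top"; returns (picture, depth): 384x512x3 uint8, red, green, blue; 384x512 float32, m along the optical axis (not along the pixel's ray), 0 where there is no reading.
- get_calibration(name): a dict with "intrinsics" (3x3 intrinsics, pixels), "dist_coeffs" ([k1, k2, p1, p2, k3] as OpenCV has them; the pictures are not rectified), "world_from_camera" (4x4, takes a point from camera to world coordinates). Camera axes: x right, y down, z forward; pixel columns grow to the right and rows downward; lengths in m; the calibration is good to about 2 mm. A picture is of the moment at which its call begins. get_calibration takes no time and is no camera call.
A pose or a line that the arm cannot do raises Unreachable and nothing moves.
- job_done(): hands the job in, once; it reports no verdict.
The state is a dict: "time_s": time; "q": joint angles; "joint_velocities": joint speeds; "joint_torque": joint torques, N m; "eef_pos": TCP position; "tcp_rot": TCP orientation; "ft_force": force on the tool from outside, world axes, zero at the start; "torque": the same for the moment, N m; "opening": finger opening in m.
Only numpy, scipy, OpenCV 4.12 (cv2) and the standard library are available. Lean on these libraries where they do the work, as an engineer would, in place of code of your own. Each camera call takes 0.05 s, during which the arm holds its last target.

## Working session

There is one attempt and no reset: what is moved stays moved. The work goes in short steps, each a Python script; the robot and the scene stay as the last script left them, time stands still between calls to the robot, and variables do not carry over. Pictures are saved under pics/ and viewed, and the job is handed in when it is done.

```bash
ls; mkdir -p pics; python3 - <<'E'
from plant import *
import cv2,numpy as np
np.set_printoptions(precision=4,suppress=True)
print(observe())
for n in("top","side"):
    p,d=get_image(n); cv2.imwrite(f"pics/{n}0.png",cv2.cvtColor(p,cv2.COLOR_RGB2BGR)); np.save(f"/tmp/{n}0.npy",d)
    c=get_calibration(n); print(n,c)
E
```

```text
pics
{'time_s': 0.0, 'q': array([-1.3981,  0.2212,  1.5276,  0.    ,  1.3947, -0.1261]), 'joint_velocities': array([ 0.0006, -0.0005, -0.0001, -0.001 , -0.0003,  0.0003]), 'joint_torque': array([ -0.0007, -49.6893, -38.94  ,  -0.0002,   0.0109,  -0.    ]), 'eef_pos': array([ 0.1839, -0.5967,  0.2302]), 'tcp_rot': array([-1.7083,  1.5688,  1.7321]), 'ft_force': array([-0.2111,  0.0173,  0.1142]), 'torque': array([ 0.0117, -0.0178,  0.0128]), 'opening': 0.08560822696765093}
top {'intrinsics': array([[414.323 ,   0.    , 258.2253],
       [  0.    , 414.323 , 192.829 ],
       [  0.    ,   0.    ,   1.    ]]), 'dist_coeffs': array([0.0123, 0.    , 0.    , 0.    , 0.    ]), 'world_from_camera': array([[ 0.0236, -0.9769,  0.2125,  0.3156],
       [-0.9997, -0.0232,  0.0044,  0.0992],
       [ 0.0006, -0.2125, -0.9772,  1.3234],
       [ 0.    ,  0.    ,  0.    ,  1.    ]])}
side {'intrinsics': array([[366.8077,   0.    , 254.2346],
       [  0.    , 366.8077, 190.7211],
       [  0.    ,   0.    ,   1.    ]]), 'dist_coeffs': array([0.0112, 0.    , 0.    , 0.    , 0.    ]), 'world_from_camera': array([[-0.4047, -0.5711,  0.7142, -0.3743],
       [-0.9142,  0.2349, -0.3301,  0.5647],
       [ 0.0208, -0.7865, -0.6172,  0.8865],
       [ 0.    ,  0.    ,  0.    ,  1.    ]])}
```

View pics/top0.png

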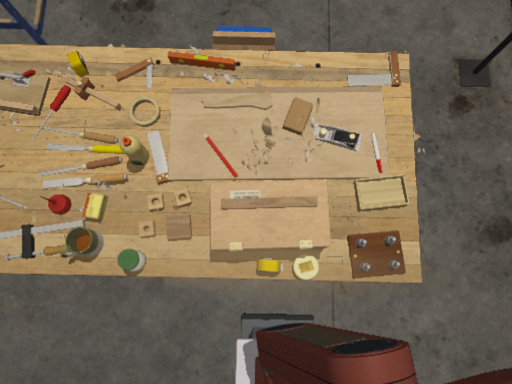

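View pics/side0.png

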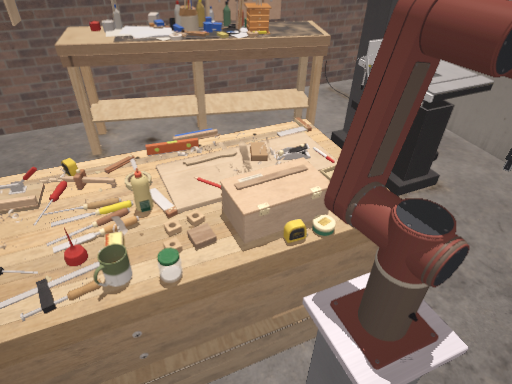

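```bash
cat > h.py <<'E'
from plant import *
import cv2,numpy as np
np.set_printoptions(precision=4,suppress=True)
def shot(n,name=None):
    p,d=get_image(n)
    if name: cv2.imwrite(f"pics/{name}.png",cv2.cvtColor(p,cv2.COLOR_RGB2BGR))
    return p,d
def cloud(n,d):
    """HxWx3 world points from depth"""
    c=get_calibration(n);K=c["intrinsics"];D=c["dist_coeffs"];T=c["world_from_camera"]
    h,w=d.shape;u,v=np.meshgrid(np.arange(w,dtype=float),np.arange(h,dtype=float))
    xy=cv2.undistortPoints(np.stack([u,v],-1).reshape(-1,1,2),K,D).reshape(h,w,2)
    P=np.dstack([xy[...,0]*d,xy[...,1]*d,d])
    return P@T[:3,:3].T+T[:3,3]
def ray_z(n,uv,z):
    c=get_calibration(n);K=c["intrinsics"];D=c["dist_coeffs"];T=c["world_from_camera"]
    xy=cv2.undistortPoints(np.asarray(uv,float).reshape(-1,1,2),K,D).reshape(-1,2)
    r=np.c_[xy,np.ones(len(xy))]@T[:3,:3].T
    return T[:3,3]+r*((z-T[2,3])/r[:,2])[:,None]
def proj(n,P):
    c=get_calibration(n);T=np.linalg.inv(c["world_from_camera"])
    return cv2.projectPoints(np.asarray(P,float).reshape(-1,1,3),cv2.Rodrigues(T[:3,:3])[0],T[:3,3],c["intrinsics"],c["dist_coeffs"])[0].reshape(-1,2)
E
python3 - <<'E'
from h import *
d=np.load('/tmp/top0.npy');P=cloud('top',d)
im=cv2.imread('pics/top0.png')
print((d==0).mean())
for a,b,nm in((130,185,'l'),(335,165,'r')):
    c=im[b:b+75,a:a+100] if nm=='l' else im[b:b+120,a:a+100]
    c=cv2.resize(c,None,fx=6 if nm=='l' else 5,fy=6 if nm=='l' else 5,interpolation=cv2.INTER_CUBIC); cv2.imwrite(f'pics/crop_{nm}.png',c)
for nm,(u,v) in dict(b1=(155,202),b1e=(150,202),b2=(181,198),b3=(146,229),base=(178,227),gauge=(376,254),tray=(381,193),bench=(165,215),tool=(270,220),jar=(131,260)).items():
    print(nm,P[v,u])
# height map pic
z=P[...,2];cv2.imwrite('pics/z.png',np.clip(z*1500,0,255).astype(np.uint8))
q=z[205:225,160:168];print(q.mean(),q.std())
E
```

```text
0.004084269205729167
b1 [0.5642 0.4389 0.0034]
b1e [0.5601 0.4497 0.0236]
b2 [0.579  0.3552 0.0054]
b3 [ 0.4764  0.4621 -0.0011]
base [0.4816 0.3545 0.0269]
gauge [ 0.4136 -0.27    0.0075]
tray [ 0.6115 -0.2947  0.0035]
bench [0.5228 0.4041 0.001 ]
tool [0.4948 0.0685 0.1321]
jar [0.3734 0.476  0.0821]
0.012473631342834406 0.10434222891503646
```

View pics/crop_l.png

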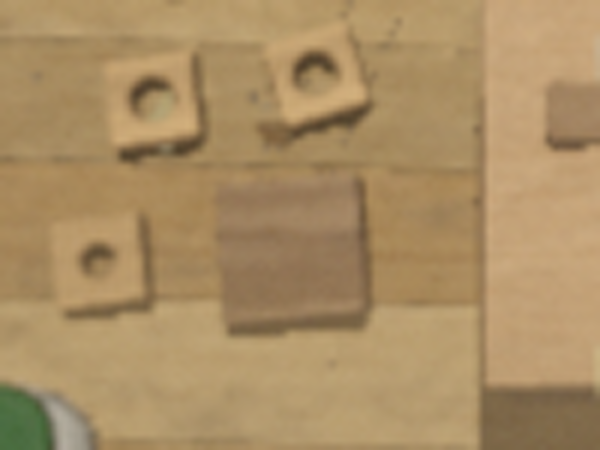

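View pics/crop_r.png

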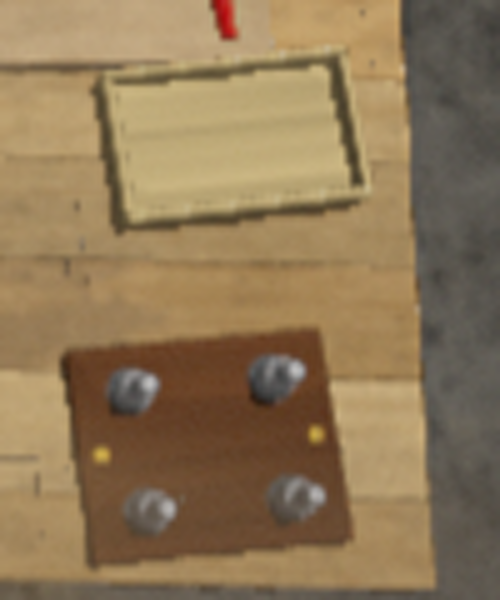

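View pics/z.png

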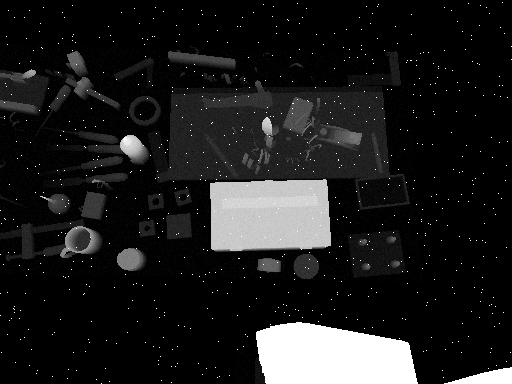

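```bash
cat >> h.py <<'E'
from scipy.optimize import least_squares, minimize
def frames(n,k=6):
    I=[];Ds=[]
    for _ in range(k):
        p,d=get_image(n);I.append(p);Ds.append(np.where(d==0,np.nan,d))
    return np.mean(I,0).astype(np.uint8),np.nan_to_num(np.nanmedian(Ds,0))
def render(n,box,polys,holes=(),S=8):
    """coverage image (supersampled) of union of hulls minus hole polys, in crop box (u0,v0,u1,v1)"""
    u0,v0,u1,v1=box
    m=np.zeros(((v1-v0)*S,(u1-u0)*S),np.uint8)
    f=lambda q:np.round(((q-[u0,v0]+.5)*S-.5)*16).astype(np.int32)
    for P in polys: cv2.fillConvexPoly(m,cv2.convexHull(f(proj(n,P))),255,shift=4)
    for P in holes: cv2.fillConvexPoly(m,cv2.convexHull(f(proj(n,P))),0,shift=4)
    return cv2.resize(m,(u1-u0,v1-v0),interpolation=cv2.INTER_AREA)/255.
def sq(x,y,a,s,z):
    c=np.array([[1,1],[-1,1],[-1,-1],[1,-1]])*np.asarray(s)/2
    R=np.array([[np.cos(a),-np.sin(a)],[np.sin(a),np.cos(a)]])
    return np.c_[c@R.T+[x,y],np.full(4,z)]
def fit_box(n,d,x,y,a,size,z0,z1,bore=0,pad=6):
    """fit the square (top at z1, standing on z0) to the height mask (points above mid-height). returns x,y,a,err"""
    zm=(z0+z1)/2
    q=proj(n,[[x,y,z1]])[0];r=int(max(size)*414/1.2*.75)+pad
    box=(int(q[0])-r,int(q[1])-r,int(q[0])+r,int(q[1])+r)
    z=cloud(n,d)[box[1]:box[3],box[0]:box[2],2]
    M=np.clip((z-zm)/(z1-zm)*1.0+0.0,0,1); M=(z>zm).astype(float)
    th=np.linspace(0,2*np.pi,24,endpoint=False)
    # restrict to neighbourhood of the object
    W=cv2.dilate((render(n,box,[sq(x,y,a,np.asarray(size)*1.0,zm)])>0).astype(np.uint8),np.ones((2*pad-3,)*2))
    def cost(p):
        hs=[]
        if bore: # visible through-hole region = intersection; approximated by top circle
            hs=[np.c_[p[0]+bore/2*np.cos(th),p[1]+bore/2*np.sin(th),np.full(24,z1)]]
        m=render(n,box,[np.r_[sq(p[0],p[1],p[2],size,z1),sq(p[0],p[1],p[2],size,zm)]])
        w=W.copy()
        if bore: w=w*(render(n,box,[np.c_[p[0]+(bore/2+.003)*np.cos(th),p[1]+(bore/2+.003)*np.sin(th),np.full(24,z1)]])<.02)
        return (np.abs(m-M)**2*w).sum()
    best=None
    for k in range(3):
      p0=np.array([x,y,a]) if best is None else best.x
      r_=minimize(cost,p0,method='Nelder-Mead',options=dict(initial_simplex=p0+np.array([[0,0,0],[.004,0,0],[0,.004,0],[0,0,.15]])*(1 if k%2==0 else -.5),xatol=1e-5,fatol=1e-3))
      best=r_
    return (*best.x,best.fun)
E
python3 - <<'E'
from h import *
im,d=frames('top',8);np.save('/tmp/d.npy',d);cv2.imwrite('/tmp/im.png',im[...,::-1])
P=cloud('top',d)
for nm,sl in dict(bench1=(slice(205,222),slice(160,168)),bench2=(slice(215,225),slice(345,350)),bench3=(slice(215,222),slice(370,400)),base=(slice(220,234),slice(172,186)),board=(slice(248,258),slice(370,384)),lid=(slice(215,235),slice(240,300)),benchfar=(slice(185,192),slice(170,200))).items():
    z=P[sl][...,2];print(nm,np.median(z),z.std())
for nm,(u,v) in dict(b1=(155,202),b2=(181,198),b3=(146,229)).items():
    x,y,_=ray_z('top',[(u,v)],.022)[0]
    for a in(0.,.3,-.3):print(nm,np.array(fit_box('top',d,x,y,a,(.046,.046),0,.022,.025)))
x,y,_=ray_z('top',[(178,227)],.024)[0];print('base',np.array(fit_box('top',d,x,y,0,(.075,.075),0,.024)))
E
```

```text
bench1 0.0010619697322348243 0.008843139133328494
bench2 -0.0001917041463965763 0.0013316658559445803
bench3 0.0001417741505539416 0.0012579412201160474
base 0.02441786009419089 0.0010820959428601365
board 0.012027393745703052 0.0011628440656037298
lid 0.1337541322483825 0.0009539576544270418
benchfar 0.0005437934955326851 0.007365120152454204
b1 [0.5649 0.4343 0.1816 4.4719]
b1 [0.5649 0.4344 0.1803 4.4788]
b1 [0.5649 0.4343 0.1785 4.471 ]
b2 [0.5807 0.3481 0.3152 4.613 ]Traceback (most recent call last):
  File "<stdin>", line 8, in <module>
  File "h.py", line 62, in fit_box
    r_=minimize(cost,p0,method='Nelder-Mead',options=dict(initial_simplex=p0+np.array([[0,0,0],[.004,0,0],[0,.004,0],[0,0,.15]])*(1 if k%2==0 else -.5),xatol=1e-5,fatol=1e-3))
    res = _minimize_neldermead(fun, x0, args, callback, bounds=bounds,
                               **options)
    fxcc = func(xcc)
    fx = function(np.copy(x), *(wrapper_args + args))
  File "h.py", line 57, in cost
    if bore: w=w*(render(n,box,[np.c_[p[0]+(bore/2+.003)*np.cos(th),p[1]+(bore/2+.003)*np.sin(th),np.full(24,z1)]])<.02)
                  ~~~~~~^^^^^^^^^^^^^^^^^^^^^^^^^^^^^^^^^^^^^^^^^^^^^^^^^^^^^^^^^^^^^^^^^^^^^^^^^^^^^^^^^^^^^^^^^^^
  File "h.py", line 34, in render
    for P in polys: cv2.fillConvexPoly(m,cv2.convexHull(f(proj(n,P))),255,shift=4)
                                                          ~~~~^^^^^
  File "h.py", line 21, in proj
    c=get_calibration(n);T=np.linalg.inv(c["world_from_camera"])
ValueError: time passes only in moves, steps and waits
```

```bash
python3 - <<'E'
s=open('h.py').read()
s=s.replace("import cv2,numpy as np\n","import cv2,numpy as np\nfrom functools import lru_cache\ncalib=lru_cache(None)(get_calibration)\n",1)
s=s.replace('c=get_calibration(n)','c=calib(n)')
open('h.py','w').write(s)
E
cat > m.py <<'E'
from h import *
d=np.load('/tmp/d.npy')
for nm,(u,v) in dict(b1=(155,202),b2=(181,198),b3=(146,229)).items():
    x,y,_=ray_z('top',[(u,v)],.022)[0]
    for a in(0.05,.3,):print(nm,np.array(fit_box('top',d,x,y,a,(.046,.046),0,.022,.025)))
x,y,_=ray_z('top',[(178,227)],.024)[0];print('base',np.array(fit_box('top',d,x,y,0,(.075,.075),0,.024)))
# bore: dark region; gauge board
for a in(0,.1):
  x,y,_=ray_z('top',[(376,254)],.012)[0];print('gauge',np.array(fit_box('top',d,x,y,a,(.135,.165),0,.012)))
P=cloud('top',d)
sel=(P[...,2]>.03)&(P[...,2]<.08);sel[:,:348]=0;sel[:,405:]=0;sel[:232]=0;sel[277:]=0
n,l,st,c=cv2.connectedComponentsWithStats(sel.astype(np.uint8))
for i in range(1,n):
    if st[i,4]>5:print('pin',st[i,4],c[i],P[l==i].mean(0),P[l==i][:,2].max())
# tray walls
s=(P[...,2]>.015)&(P[...,2]<.03);s[:,:345]=0;s[:,420:]=0;s[:170]=0;s[215:]=0
pts=P[s][:,:2].astype(np.float32);print('tray',len(pts),cv2.minAreaRect(pts),pts.min(0),pts.max(0))
E
python3 m.py
```

```text
b1 [0.5649 0.4343 0.1813 4.4846]
b1 [0.5649 0.4344 0.1803 4.4788]
b2 [0.5807 0.3481 0.3228 4.6107]
b2 [0.5806 0.3481 0.319  4.5858]
b3 [0.4775 0.4557 0.1783 4.6601]
b3 [0.4775 0.4558 0.1796 4.6583]
base [0.4865 0.3552 0.1243 9.2229]
gauge [ 0.416  -0.2696  0.1172 29.9246]
gauge [ 0.4159 -0.2696  0.1175 29.8177]
pin 47 [391.1702 239.0638] [ 0.4574 -0.3072  0.0468] 0.063941159500289
pin 47 [362.3191 241.7447] [ 0.4469 -0.2181  0.0477] 0.0650530189152625
pin 49 [395.0612 263.4286] [ 0.3837 -0.3153  0.0476] 0.06544046331825992
pin 45 [365.8444 266.2   ] [ 0.3732 -0.2266  0.0476] 0.06458990866611303
tray 665 ((0.6276432275772095, -0.27487871050834656), (0.13188017904758453, 0.19125071167945862), 7.125425815582275) [ 0.5547 -0.3772] [ 0.6849 -0.1748]
```

```bash
cat >> h.py <<'E'
TH=np.linspace(0,2*np.pi,24,endpoint=False)
def circ(x,y,r,z): return np.c_[x+r*np.cos(TH),y+r*np.sin(TH),np.full(24,z)]
PINL=np.array([[-.0375,-.045],[-.0375,.045],[.0375,-.045],[.0375,.045]])
def pins_of(p):
    c,s=np.cos(p[2]),np.sin(p[2]);return PINL@np.array([[c,s],[-s,c]])+p[:2]
def fit_pins(n,d,p0,use=range(4)):
    q=proj(n,np.c_[pins_of(p0),np.full(4,.03)])
    box=(int(q[:,0].min())-12,int(q[:,1].min())-16,int(q[:,0].max())+12,int(q[:,1].max())+16)
    z=cloud(n,d)[box[1]:box[3],box[0]:box[2],2]
    M=((z>.026)&(z<.09)).astype(float)
    def model(p):
        pp=pins_of(p)
        m=[]
        for i in use:
            x,y=pp[i];m+= [np.r_[circ(x,y,.011,.026),circ(x,y,.011,.036)],np.r_[circ(x,y,.011,.036),circ(x,y,.007,.040)],np.r_[circ(x,y,.007,.040),circ(x,y,.007,.061),circ(x,y,.005,.063)]]
        return render(n,box,m)
    best=np.array(p0,float)
    for k in range(3):
        r=minimize(lambda p:((model(p)-M)**2).sum(),best,method='Nelder-Mead',options=dict(initial_simplex=best+np.array([[0,0,0],[.004,0,0],[0,.004,0],[0,0,.05]])*(1,-.7,.5)[k],xatol=1e-5,fatol=1e-3));best=r.x
    return best,r.fun
E
cat > m2.py <<'E'
from h import *
d=np.load('/tmp/d.npy')
g,e=fit_pins('top',d,[.416,-.2696,.117]);print('gauge',g,e);print(pins_of(g))
P=cloud('top',d)
# tray: fit outer minus inner
box=(345,168,420,218);z=P[box[1]:box[3],box[0]:box[2],2];M=((z>.015)&(z<.05)).astype(float)
def cost(p):
    o=render('top',box,[np.r_[sq(*p,(.1,.16),.024),sq(*p,(.1,.16),.015)]])
    i=render('top',box,[sq(*p,(.088,.148),.024)])  # inner walls above .015 visible too, approx
    i2=render('top',box,[sq(*p,(.088,.148),.015)])
    m=o*(1-np.minimum(i,i2));return ((m-M)**2).sum()
b=np.array([.622,-.277,.117])
for k in(1,-.7,.5):
    r=minimize(cost,b,method='Nelder-Mead',options=dict(initial_simplex=b+np.array([[0,0,0],[.006,0,0],[0,.006,0],[0,0,.06]])*k));b=r.x
print('tray',b,r.fun)
im=cv2.imread('/tmp/im.png');S=5
v=cv2.resize(im[165:285,335:435],None,fx=S,fy=S,interpolation=cv2.INTER_CUBIC)
def draw(P,col):
    q=((proj('top',P)-[335,165]+.5)*S-.5);cv2.polylines(v,[np.round(q).astype(np.int32)],True,col,1)
for x,y in pins_of(g): draw(circ(x,y,.007,.061),(0,0,255));draw(circ(x,y,.011,.012),(0,255,0))
draw(sq(*g,(.135,.165),.012),(255,255,0));draw(sq(*b,(.1,.16),.024),(0,255,255));draw(sq(*b,(.088,.148),.006),(0,255,0))
cv2.imwrite('pics/fit_r.png',v)
v=cv2.resize(im[185:260,130:230],None,fx=6,fy=6,interpolation=cv2.INTER_CUBIC);S=6
def draw(P,col):
    q=((proj('top',P)-[130,185]+.5)*S-.5);cv2.polylines(v,[np.round(q).astype(np.int32)],True,col,1)
for x,y,a in((.5649,.4343,.181),(.5806,.3481,.32),(.4775,.4557,.179)): draw(sq(x,y,a,.046,.022),(0,0,255));draw(circ(x,y,.0125,.022),(0,255,0))
draw(sq(.4865,.3552,.124,.075,.024),(0,0,255))
cv2.imwrite('pics/fit_l.png',v)
E
python3 m2.py
```

```text
gauge [ 0.4162 -0.2698  0.1163] 11.460207612456747
[[ 0.3842 -0.3188]
 [ 0.3738 -0.2295]
 [ 0.4587 -0.3101]
 [ 0.4483 -0.2208]]
tray [ 0.6148 -0.2447  0.0233] 709.3384083044982
```

View pics/fit_r.png

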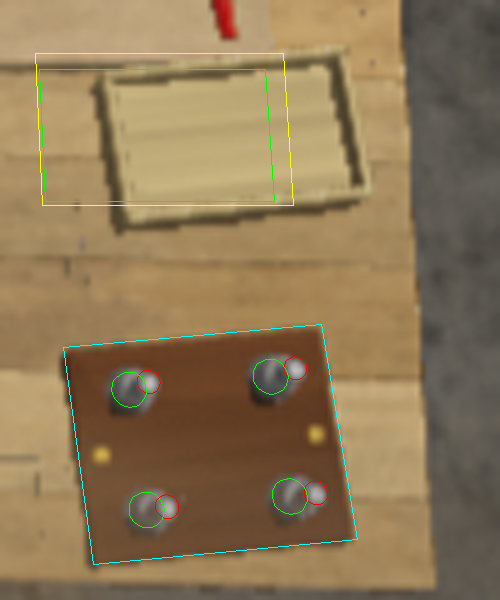

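View pics/fit_l.png

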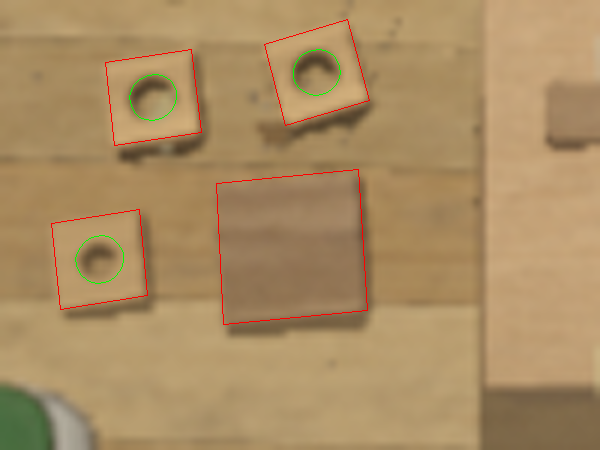

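```bash
cat > ik.py <<'E'
from h import *
c=ray_z('top',np.array([[97,75],[345,50],[370,192],[118,222]])/5+[335,165],.024);print('tray corners',c,c.mean(0))
pi=np.pi
for nm,p,yw in(('b3',(.4775,.4557),.179),('b1',(.5649,.4343),.181),('b2',(.5806,.3481),.32),('base',(.4865,.3552),.124),('p0',(.3842,-.3188),.116),('p1',(.3738,-.2295),.116),('p2',(.4587,-.3101),.116),('p3',(.4483,-.2208),.116),('tray',(.61,-.27),.116)):
    for k in(0,pi,pi/2,-pi/2):
        print(nm,round(k,2),[ (None if q is None else q) for q in [inverse_kinematics([*p,z],[0,pi/2,yw+k]) for z in(.002,.25)]])
E
python3 ik.py
```

```text
tray corners [[ 0.6479 -0.2045  0.024 ]
 [ 0.6683 -0.3651  0.024 ]
 [ 0.5751 -0.3763  0.024 ]
 [ 0.5518 -0.2154  0.024 ]] [ 0.6108 -0.2903  0.024 ]
b3 0 [array([ 0.6427,  0.5442,  1.5683, -0.    ,  1.029 , -1.1071]), array([ 0.6427,  0.2925,  1.4052, -0.    ,  1.4439, -1.1071])]
b3 3.14 [array([0.6427, 0.5442, 1.5683, 0.    , 1.029 , 2.0345]), array([0.6427, 0.2925, 1.4052, 0.    , 1.4439, 2.0345])]
b3 1.57 [array([ 0.6427,  0.5442,  1.5683, -0.    ,  1.029 , -2.6779]), array([ 0.6427,  0.2925,  1.4052,  0.    ,  1.4439, -2.6779])]
b3 -1.57 [array([ 0.6427,  0.5442,  1.5683, -0.    ,  1.029 ,  0.4637]), array([ 0.6427,  0.2925,  1.4052, -0.    ,  1.4439,  0.4637])]
b1 0 [array([ 0.5449,  0.6495,  1.4091, -0.    ,  1.083 , -1.2069]), array([ 0.5449,  0.4198,  1.2441, -0.    ,  1.4777, -1.2069])]
b1 3.14 [array([0.5449, 0.6495, 1.4091, 0.    , 1.083 , 1.9347]), array([0.5449, 0.4198, 1.2441, 0.    , 1.4777, 1.9347])]
b1 1.57 [None, None]
b1 -1.57 [array([ 0.5449,  0.6495,  1.4091, -0.    ,  1.083 ,  0.3639]), array([ 0.5449,  0.4198,  1.2441, -0.    ,  1.4777,  0.3639])]
b2 0 [array([ 
[... 2827 characters left out ...]
1.4147,  2.41  ])]
p3 -1.57 [array([-0.6156,  0.2258,  2.0029, -0.    ,  0.9129, -0.7316]), array([-0.6156, -0.0958,  1.8227, -0.    ,  1.4147, -0.7316])]
tray 0 [array([-0.5348,  0.5582,  1.5477,  0.    ,  1.0358, -2.2216]), array([-0.5348,  0.3094,  1.3845,  0.    ,  1.4477, -2.2216])]
tray 3.14 [array([-0.5348,  0.5582,  1.5477, -0.    ,  1.0358,  0.92  ]), array([-0.5348,  0.3094,  1.3845, -0.    ,  1.4477,  0.92  ])]
tray 1.57 [array([-0.5348,  0.5582,  1.5477,  0.    ,  1.0358,  2.4908]), array([-0.5348,  0.3094,  1.3845,  0.    ,  1.4477,  2.4908])]
tray -1.57 [array([-0.5348,  0.5582,  1.5477, -0.    ,  1.0358, -0.6508]), array([-0.5348,  0.3094,  1.3845, -0.    ,  1.4477, -0.6508])]
```

```bash
cat > r.py <<'E'
from h import *
pi=np.pi
def O(yaw): return [0,pi/2,yaw+pi]
def st(msg=''):
    o=observe();print(msg,'t=%.1f'%o['time_s'],'p',o['eef_pos'],'F',o['ft_force'],'open %.4f'%o['opening']);return o
def go(x,y,z,yaw): movep([x,y,z],O(yaw))
def pick(x,y,yaw,z,zup=.22,op=.066,f=60):
    go(x,y,zup,yaw); gripper_to(op)
    move_l([x,y,z+.04],feed=.25)
    c=move_l([x,y,z],feed=.08,max_force=12)
    st(f'down contact={c}')
    gripper_to(.03,f_grip=f); o=st('gripped')
    move_l([x,y,zup],feed=.25); st('lifted')
E
python3 - <<'E'
from r import *
st()
pick(.5649,.4343,.181,.001)
shot('side','s1');shot('top','t1')
E
```

```text
t=0.5 p [ 0.184  -0.5973  0.2313] F [ 0.0017  1.3071 -0.7572] open 0.0851
down contact=False t=6.2 p [0.5647 0.4342 0.0005] F [-0.3862  0.743   0.307 ] open 0.0657
gripped t=6.5 p [0.5656 0.4347 0.0021] F [-0.1448 -0.1061  3.1784] open 0.0449
lifted t=7.5 p [0.5639 0.4337 0.2176] F [-1.1253 -0.3228 -1.4454] open 0.0450
```

View pics/s1.png

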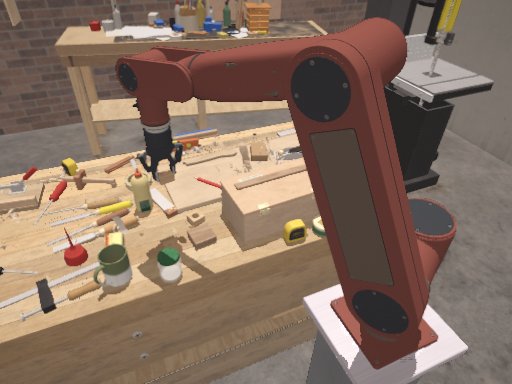

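View pics/t1.png

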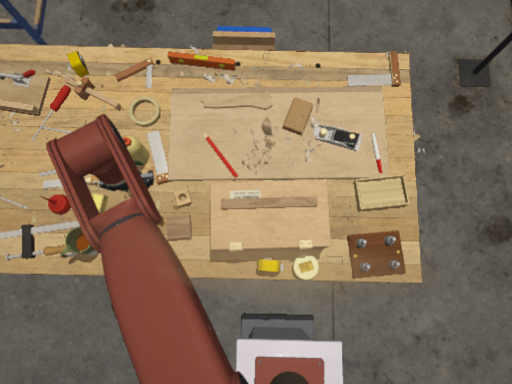

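```bash
python3 - <<'E'
import cv2
a=cv2.imread('pics/side0.png')[130:290,90:260];b=cv2.imread('pics/s1.png')[130:290,90:260]
cv2.imwrite('pics/cmp.png',cv2.resize(cv2.hconcat([a,b]),None,fx=2.3,fy=2.3,interpolation=cv2.INTER_CUBIC))
E
```

```text
(no output)
```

View pics/cmp.png

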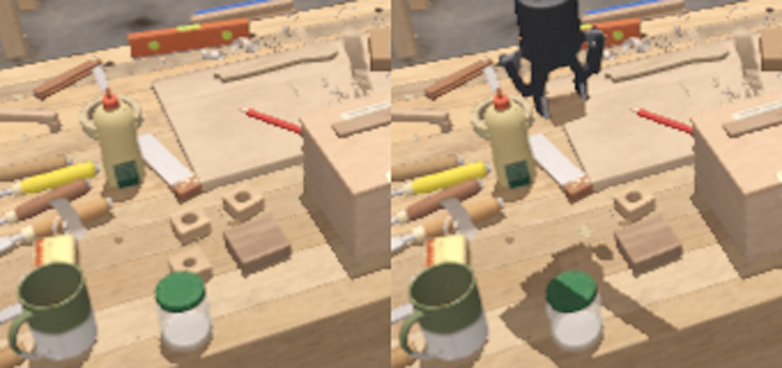

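```bash
python3 - <<'E'
from r import *
go(.4587,-.3101,.2,.116)
st()
move_l([.4587,-.3101,.085],feed=.25);st()
shot('side','s2');im,d=shot('top','t2')
E
python3 - <<'E'
import cv2
a=cv2.imread('pics/t2.png');b=cv2.imread('pics/s2.png')
cv2.imwrite('pics/t2c.png',cv2.hconcat([cv2.resize(a[170:290,325:425],None,fx=4,fy=4,interpolation=2),cv2.resize(a[180:280,120:215],(380,480),interpolation=2)]))
E
```

```text
t=10.3 p [ 0.4592 -0.3096  0.2001] F [-0.4534 -0.4542 -0.5549] open 0.0446
 t=10.9 p [ 0.4594 -0.3103  0.0858] F [ 0.6319 -0.2697 -0.1698] open 0.0445
```

View pics/t2c.png

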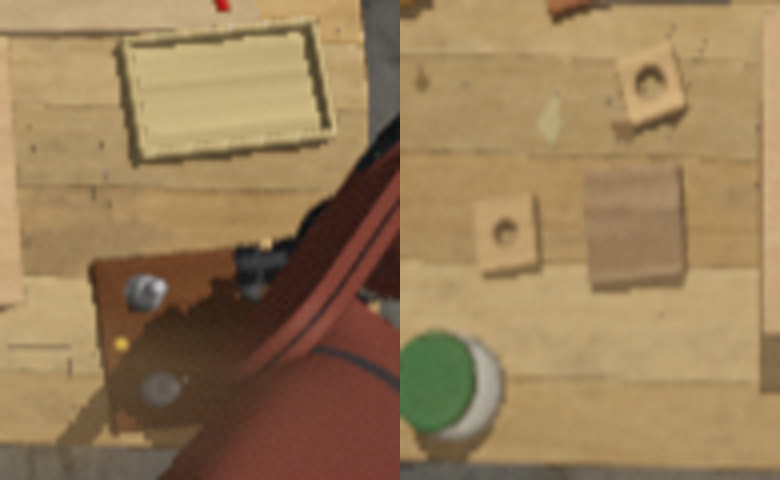

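View pics/s2.png

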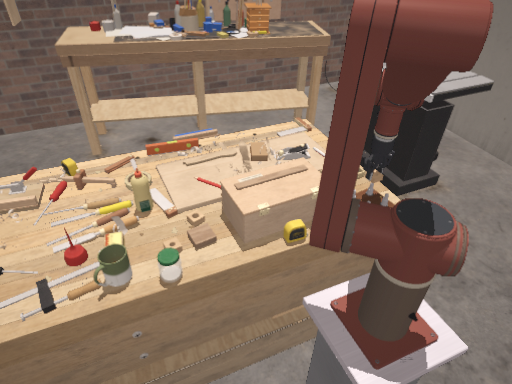

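```bash
python3 - <<'E'
from h import *
b=cv2.imread('pics/s2.png');S=7;u0,v0=335,130
v=cv2.resize(b[v0:v0+80,u0:u0+90],None,fx=S,fy=S,interpolation=cv2.INTER_CUBIC)
def draw(P,col):
    q=((proj('side',P)-[u0,v0]+.5)*S-.5);cv2.polylines(v,[np.round(q).astype(np.int32)],True,col,1)
g=[.4162,-.2698,.1163]
for x,y in pins_of(g): draw(circ(x,y,.007,.061),(0,0,255));draw(circ(x,y,.011,.012),(0,255,0))
draw(sq(.4594,-.3103,.116,.046,.085),(255,255,0));draw(sq(.4594,-.3103,.116,.046,.107),(0,255,255))
cv2.imwrite('pics/s2c.png',v)
E
```

```text
(no output)
```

View pics/s2c.png

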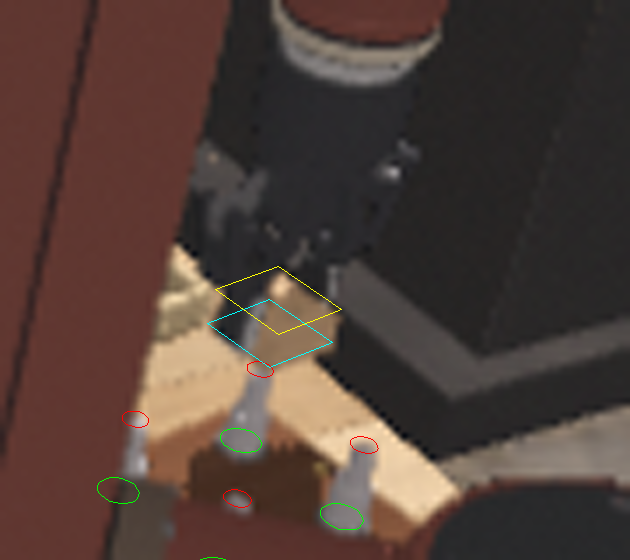

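```bash
cat >> r.py <<'E'
def insert(x,y,zend=.0145,f=10,feed=.05):
    """lower on the pin; on contact spiral-search"""
    offs=[(0,0)]+[(r*np.cos(t),r*np.sin(t)) for r in(.0015,.003) for t in np.arange(0,2*pi,pi/3)]
    for i,(dx,dy) in enumerate(offs):
        if i: 
            o=observe()['eef_pos'];move_l([x+dx,y+dy,o[2]+.004],feed=.05)
        c=move_l([x+dx,y+dy,zend],feed=feed,max_force=f);o=st(f'ins {dx:.4f},{dy:.4f} contact={c}')
        if not c or o['eef_pos'][2]<zend+.004: return dx,dy,True
        if len(offs)>1 and o['eef_pos'][2]<.044: return dx,dy,False # on the cone
    return dx,dy,False
E
python3 - <<'E'
from r import *
print(insert(.4587,-.3101))
E
```

```text
ins 0.0000,0.0000 contact=False t=12.5 p [ 0.4589 -0.3103  0.0149] F [-0.8885 -0.0349 -0.108 ] open 0.0449
(0, 0, True)
```

```bash
cat >> r.py <<'E'
def release(x,y,zup=.2,op=.064):
    gripper_to(op);o=st('released')
    move_l([x,y,zup],feed=.25)
def find_blocks(tag,guess):
    im,d=frames('top',4);np.save('/tmp/d.npy',d);cv2.imwrite(f'pics/{tag}.png',im[...,::-1])
    P=cloud('top',d);res={}
    for k,(x,y,a,size,z0,z1,bore) in guess.items():
        r=fit_box('top',d,x,y,a,(size,size),z0,z1,bore);res[k]=r;print(tag,k,np.array(r))
    return im,d,res
E
python3 - <<'E'
from r import *
release(.4587,-.3101)
go(.5,-.1,.25,.116)
im,d,res=find_blocks('t3',dict(b2=(.5806,.3481,.32,.046,0,.022,.025),b3=(.4775,.4557,.179,.046,0,.022,.025),base=(.4865,.3552,.124,.075,0,.024,0)))
g=cv2.resize(im[225:285,340:415,::-1],None,fx=8,fy=8,interpolation=cv2.INTER_CUBIC);cv2.imwrite('pics/t3g.png',g)
st()
E
```

```text
released t=12.9 p [ 0.4588 -0.3102  0.0147] F [ 0.3898  0.3186 -0.4772] open 0.0640
t3 b2 [0.5807 0.3483 0.3258 5.2451]
t3 b3 [0.4775 0.4558 0.1776 4.6567]
t3 base [0.4865 0.3552 0.1248 9.4989]
 t=14.8 p [ 0.4996 -0.1013  0.2493] F [-0.467  -0.107   0.3815] open 0.0640
```

View pics/t3g.png

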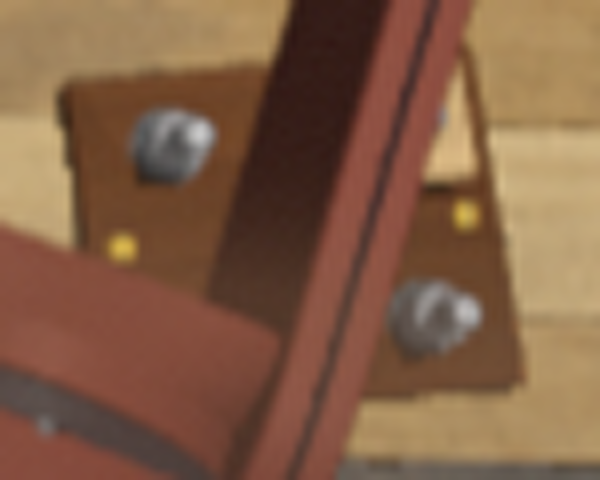

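View pics/t3.png

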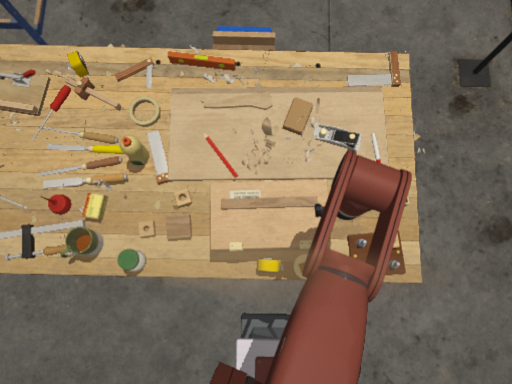

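```bash
python3 - <<'E'
from r import *
pick(.4775,.4558,.178,.001)
x,y=.3738,-.2295
go(x,y,.2,.116);move_l([x,y,.085],feed=.25);st()
shot('side','s4')
c=move_l([x,y,.036],feed=.04,max_force=8);st(f'c={c}')
E
python3 - <<'E'
import cv2
b=cv2.imread('pics/s4.png')
cv2.imwrite('pics/s4c.png',cv2.resize(b[120:240,320:440],None,fx=5,fy=5,interpolation=2))
E
```

```text
down contact=True t=18.3 p [0.4794 0.4576 0.0153] F [-1.5733 -0.8876  9.9542] open 0.0659
gripped t=18.8 p [0.4821 0.4643 0.021 ] F [-3.3877 12.0431 21.8795] open 0.0305
lifted t=19.7 p [0.4765 0.4549 0.2171] F [-0.004   0.2657 -0.3984] open 0.0299
 t=22.8 p [ 0.3744 -0.2296  0.0857] F [ 0.9873  0.1207 -0.2552] open 0.0300
c=False t=24.2 p [ 0.374  -0.2297  0.0363] F [-0.5913 -0.5462 -1.3265] open 0.0301
```

View pics/s4c.png

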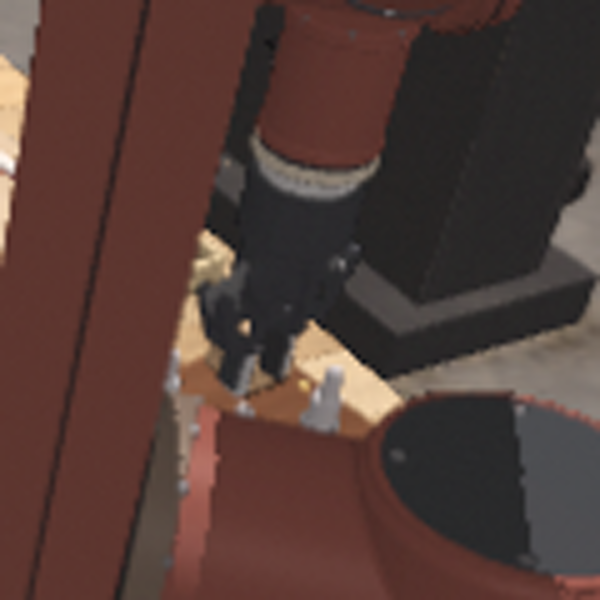

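```bash
python3 - <<'E'
s=open('r.py').read()
s=s.replace("    gripper_to(.03,f_grip=f); o=st('gripped')\n","    if c: move_l([x,y,zup],feed=.25); return False\n    gripper_to(.03,f_grip=f); o=st('gripped')\n    if abs(o['opening']-.046)>.005: gripper_to(op);move_l([x,y,zup],feed=.25);return False\n").replace("st('lifted')","o=st('lifted');return abs(o['opening']-.046)<.005")
open('r.py','w').write(s)
from r import *
move_l([.3738,-.2295,.2],feed=.25)
go(.5,-.1,.25,.116);gripper_to(.066)
im,d,res=find_blocks('t5',dict(b2=(.5807,.3483,.32,.046,0,.022,.025),base=(.4865,.3552,.124,.075,0,.024,0)))
cv2.imwrite('pics/t5c.png',cv2.resize(im[170:285,100:220,::-1],None,fx=5,fy=5,interpolation=2))
st()
E
```

```text
t5 b2 [0.5807 0.3482 0.3252 5.4261]
t5 base [0.4866 0.3551 0.1197 9.3233]
 t=26.5 p [ 0.5    -0.1001  0.2501] F [ 0.6548 -0.0069 -0.2531] open 0.0660
```

View pics/t5c.png

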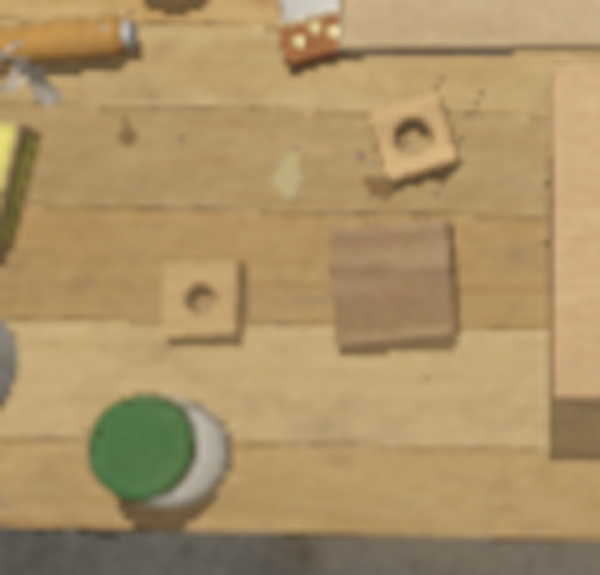

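```bash
python3 - <<'E'
from r import *
d=np.load('/tmp/d.npy')
x,y,_=ray_z('top',[(140.2,229.6)],.022)[0]
r=fit_box('top',d,x,y,.0,(.046,.046),0,.022,.025);print(np.array(r))
x,y,a=r[:3]
if pick(x,y,a,.001):
    x,y=.3738,-.2295
    go(x,y,.2,.116);move_l([x,y,.085],feed=.25);st()
    shot('side','s6')
E
python3 - <<'E'
import cv2
b=cv2.imread('pics/s6.png')
cv2.imwrite('pics/s6c.png',cv2.resize(b[120:240,320:440],None,fx=5,fy=5,interpolation=2))
E
```

```text
[0.4738 0.475  0.0339 2.4814]
down contact=False t=30.3 p [0.4737 0.4748 0.0005] F [0.3936 0.3499 0.9056] open 0.0660
gripped t=30.6 p [0.4746 0.4756 0.0021] F [-0.4895  0.4573  2.5573] open 0.0446
lifted t=31.6 p [0.4729 0.4743 0.2177] F [-0.7718 -0.2554 -1.186 ] open 0.0448
 t=34.7 p [ 0.3744 -0.2296  0.0857] F [ 0.1501 -0.1999 -0.4415] open 0.0446
```

View pics/s6c.png

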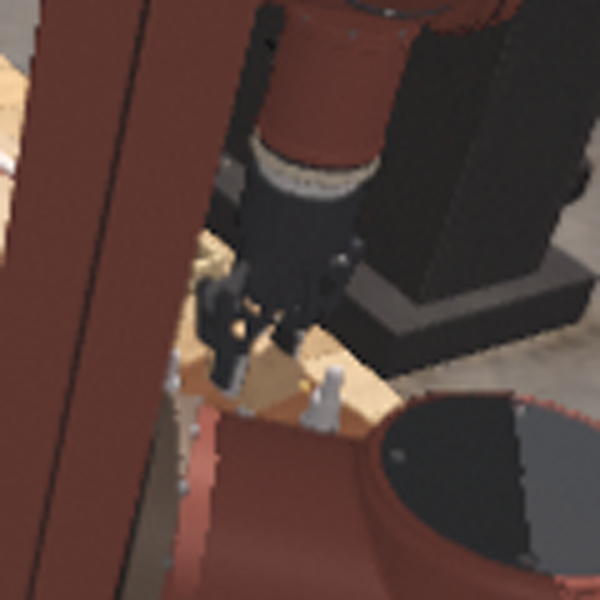

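```bash
python3 - <<'E'
from r import *
x,y=.3738,-.2295
c=move_l([x,y,.036],feed=.04,max_force=6);st(f'c={c}')
E
```

```text
c=True t=35.8 p [ 0.3743 -0.2299  0.0392] F [ 2.4958 -1.3335  0.2319] open 0.0448
```

```bash
python3 - <<'E'
from r import *
x,y=.3738,-.2295
release(x,y)
go(.5,-.1,.25,.116);gripper_to(.066)
im,d,res=find_blocks('t7',dict(b2=(.5807,.3483,.32,.046,0,.022,.025),base=(.4865,.3552,.124,.075,0,.024,0)))
x,y,a=res['b2'][:3]
if res['b2'][3]<7 and pick(x,y,a,.001):
    im,d=shot('top','t8')
    cv2.imwrite('pics/t8g.png',cv2.resize(im[225:285,340:415,::-1],None,fx=8,fy=8,interpolation=2))
    x,y=.4483,-.2208
    go(x,y,.2,.116);move_l([x,y,.085],feed=.25);st()
    shot('side','s8')
E
python3 - <<'E'
import cv2
b=cv2.imread('pics/s8.png')
cv2.imwrite('pics/s8c.png',cv2.resize(b[120:240,320:440],None,fx=5,fy=5,interpolation=2))
E
```

```text
released t=36.2 p [ 0.373  -0.2288  0.0385] F [0.7557 0.8135 0.5222] open 0.0637
t7 b2 [0.5807 0.3482 0.322  4.9211]
t7 base [0.4868 0.355  0.1221 9.2692]
down contact=False t=41.6 p [0.5805 0.3481 0.0005] F [-0.6536  0.1945  0.7607] open 0.0662
gripped t=41.9 p [0.5815 0.3486 0.002 ] F [-0.2719 -0.3425  2.3902] open 0.0446
lifted t=42.9 p [0.5796 0.3477 0.2177] F [-0.4367 -0.2663 -0.1649] open 0.0444
 t=45.7 p [ 0.449  -0.2208  0.0857] F [-0.1938 -1.193  -0.6363] open 0.0447
```

View pics/s8c.png

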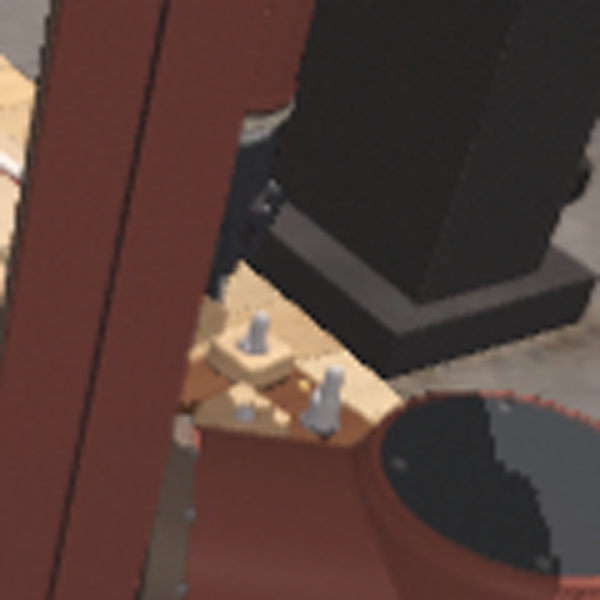

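View pics/t8g.png

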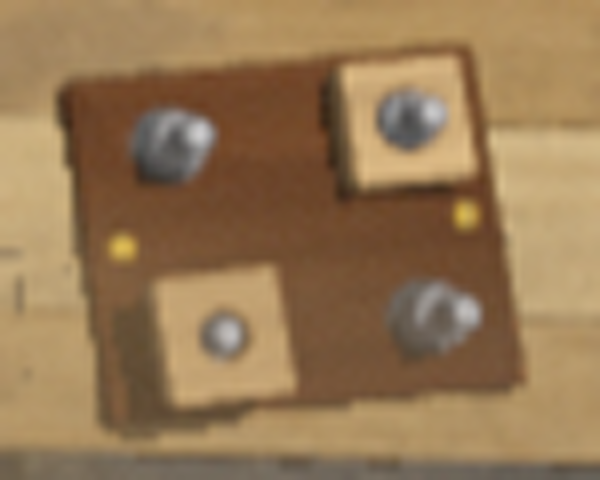

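```bash
python3 - <<'E'
from r import *
x,y=.4483,-.2208
r=insert(x,y);print(r)
if r[2]: 
    release(x,y)
    go(.45,.15,.25,.116)
    im,d,res=find_blocks('t9',dict(base=(.4865,.3552,.124,.075,0,.024,0),q1=(.4587,-.3101,.116,.046,.012,.034,.036),q2=(.4483,-.2208,.116,.046,.012,.034,.036),q3=(.3738,-.2295,.116,.046,.037,.059,.028)))
    cv2.imwrite('pics/t9g.png',cv2.resize(im[225:285,340:415,::-1],None,fx=8,fy=8,interpolation=2))
    P=cloud('top',d)
    for k in('q1','q2','q3'):
        x,y,a,_=res[k];m=(np.abs(P[...,0]-x)<.019)&(np.abs(P[...,1]-y)<.019)&(np.hypot(P[...,0]-x,P[...,1]-y)>.017);print(k,np.median(P[m][:,2]))
    st()
E
```

```text
ins 0.0000,0.0000 contact=False t=47.3 p [ 0.4486 -0.221   0.0149] F [ 0.7181  0.0853 -0.576 ] open 0.0447
(0, 0, True)
released t=47.6 p [ 0.4485 -0.2209  0.0147] F [-0.0349 -0.8951  0.3656] open 0.0641
t9 base [0.4865 0.3552 0.1242 9.7484]
t9 q1 [ 0.4584 -0.3097  0.1185  4.8076]
t9 q2 [ 0.4481 -0.2203  0.1241  6.1748]
t9 q3 [ 0.3728 -0.2294  0.1383  5.6844]
q1 0.034479124588012056
q2 0.034121740590647986
q3 0.05919962962169045
 t=50.1 p [0.4503 0.1491 0.2498] F [0.563  0.9429 0.0488] open 0.0640
```

View pics/t9g.png

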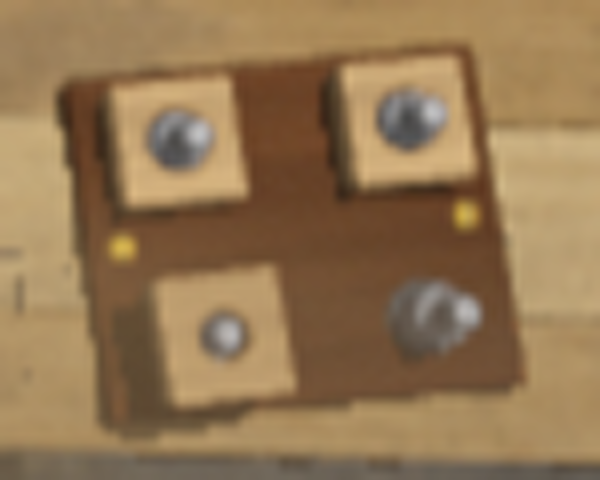

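```bash
python3 - <<'E'
from r import *
if pick(.3738,-.2295,.118,.0385,zup=.2):
    x,y=.611,-.290
    go(x,y,.2,.12)
    move_l([x,y,.05],feed=.25);c=move_l([x,y,.009],feed=.08,max_force=10);st(f'c={c}')
    release(x,y)
    go(.45,.1,.25,.116)
    im,d,res=find_blocks('t10',dict(base=(.4865,.3552,.124,.075,0,.024,0),q1=(.4587,-.3101,.116,.046,.012,.034,.036),q2=(.4483,-.2208,.116,.046,.012,.034,.036)))
    cv2.imwrite('pics/t10g.png',cv2.resize(im[165:285,335:435,::-1],None,fx=5,fy=5,interpolation=2))
    st()
E
```

```text
down contact=False t=53.0 p [ 0.3741 -0.2298  0.0389] F [0.1767 0.4074 0.5831] open 0.0660
gripped t=53.3 p [ 0.3744 -0.2299  0.0393] F [-0.8205  1.6297  6.2731] open 0.0448
lifted t=54.1 p [ 0.3731 -0.2289  0.1984] F [-0.4977 -0.5978 -1.9359] open 0.0446
c=True t=56.4 p [ 0.6101 -0.2897  0.0083] F [-0.311   0.2178  5.0252] open 0.0450
released t=56.7 p [ 0.6094 -0.2892  0.0074] F [-0.3452  0.148  -0.7013] open 0.0642
t10 base [0.4865 0.3552 0.1239 9.5002]
t10 q1 [ 0.4584 -0.3098  0.1189  5.5286]
t10 q2 [ 0.4483 -0.2203  0.1343  5.9431]
 t=59.4 p [0.4504 0.0993 0.2498] F [ 0.1698  0.2546 -0.1436] open 0.0640
```

View pics/t10g.png

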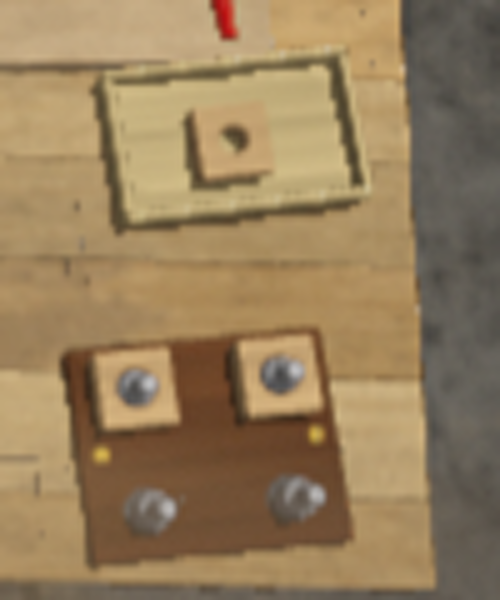

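```bash
cat >> r.py <<'E'
def to_pile(px,py,yaw,ztop,tag,guess):
    """pick from gauge and place at pile; guess: dict for base fit"""
    if not pick(px,py,yaw,.0135,zup=.2,op=.064): print('pick failed');return False
    go(.45,.1,.25,.116); 
    o=st('via')
    im,d,res=find_blocks(tag,guess)
    if abs(o['opening']-.046)>.005: print('lost?');return False
    x,y,a,e=list(res.values())[0]
    go(x,y,ztop+.12,a); move_l([x,y,ztop+.03],feed=.2)
    o=st('above')
    c=move_l([x,y,ztop+.002],feed=.05,max_force=8); st(f'placed c={c}')
    gripper_to(.064); hold(.2); move_l([x,y,ztop+.15],feed=.2); return x,y,a
E
python3 - <<'E'
from r import *
print(to_pile(.4584,-.3098,.118,.024,'t11',dict(base=(.4865,.3552,.124,.075,0,.024,0))))
go(.45,.05,.25,.116)
im,d,res=find_blocks('t12',dict(blk=(.4865,.3552,.124,.046,.024,.046,.025),q2=(.4483,-.2208,.116,.046,.012,.034,.036)))
cv2.imwrite('pics/t12c.png',cv2.resize(im[185:260,130:230,::-1],None,fx=6,fy=6,interpolation=2));st()
E
```

```text
down contact=False t=62.5 p [ 0.4582 -0.3097  0.0131] F [ 0.4472 -0.0445 -0.1671] open 0.0638
gripped t=62.8 p [ 0.459  -0.3104  0.0143] F [ 0.7222 -0.1829  2.0536] open 0.0446
lifted t=63.7 p [ 0.4575 -0.309   0.1981] F [-0.2306  0.0759 -1.8402] open 0.0447
via t=65.2 p [0.4502 0.0993 0.2497] F [0.2857 0.245  0.062 ] open 0.0450
t11 base [0.4865 0.3549 0.1193 9.0583]
above t=67.1 p [0.4876 0.3546 0.0553] F [ 0.8317 -0.1525 -0.861 ] open 0.0449
placed c=True t=67.7 p [0.4861 0.3548 0.0263] F [-0.258  -0.2673  3.2994] open 0.0444
(np.float64(0.4865117665893582), np.float64(0.3549161702270526), np.float64(0.11925640745025379))
t12 blk [0.4851 0.3548 0.1073 5.2776]
t12 q2 [ 0.4481 -0.2206  0.1254  5.9975]
 t=70.5 p [0.45   0.0509 0.2496] F [-1.111  -0.0047 -0.4223] open 0.0638
```

View pics/t12c.png

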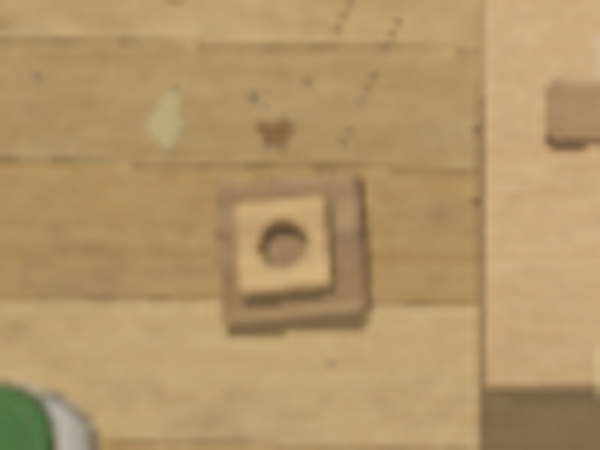

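```bash
python3 - <<'E'
from r import *
print(to_pile(.4483,-.2207,.118,.046,'t13',dict(blk=(.4855,.355,.115,.046,.024,.046,.025))))
go(.45,.05,.25,.116)
im,d,res=find_blocks('t14',dict(blk2=(.4858,.355,.115,.046,.046,.068,.025)))
cv2.imwrite('pics/t14c.png',cv2.resize(im[185:260,130:230,::-1],None,fx=6,fy=6,interpolation=2));st()
p,_=shot('side','s14');cv2.imwrite('pics/s14c.png',cv2.resize(p[170:290,140:260,::-1],None,fx=5,fy=5,interpolation=2))
E
```

```text
down contact=False t=73.2 p [ 0.4484 -0.2207  0.0135] F [ 0.0943 -0.6318 -0.1268] open 0.0640
gripped t=73.5 p [ 0.4491 -0.2212  0.0144] F [-0.0241 -0.5444  3.9435] open 0.0448
lifted t=74.4 p [ 0.4474 -0.2201  0.1983] F [-0.3278  0.3803 -0.8532] open 0.0450
via t=75.6 p [0.45   0.0992 0.2493] F [-0.4482 -0.0161 -1.6544] open 0.0443
t13 blk [0.4851 0.3545 0.1154 4.8219]
above t=77.4 p [0.4862 0.3541 0.0773] F [-0.1269  0.5033 -0.1824] open 0.0448
placed c=True t=78.0 p [0.4847 0.3543 0.0484] F [-1.0349  0.4012  4.4975] open 0.0449
(np.float64(0.4850972446068522), np.float64(0.35449366458742954), np.float64(0.11543480123405533))
t14 blk2 [0.4839 0.3543 0.1379 5.8057]
 t=80.8 p [0.4501 0.0509 0.2497] F [-0.2929 -0.4338 -0.3216] open 0.0640
```

View pics/t14c.png

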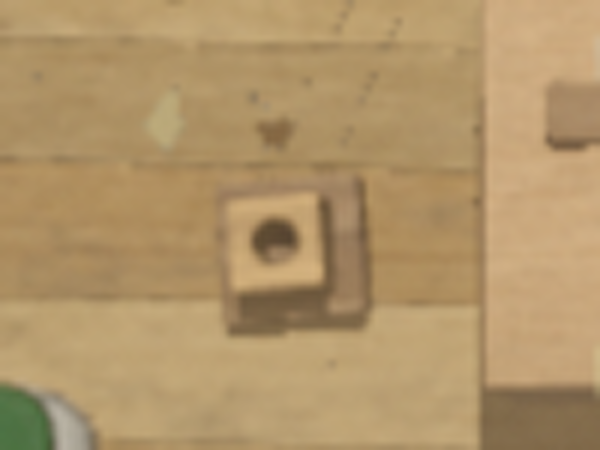

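View pics/s14c.png

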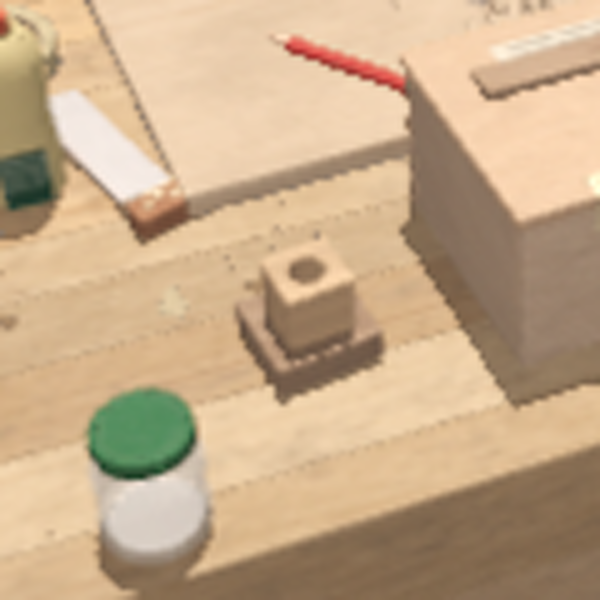

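View pics/t14.png

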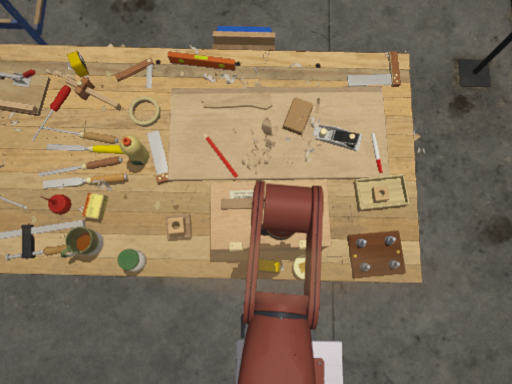

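```bash
python3 -c "
from r import *
job_done();st()"
```

```text
the job is handed in; nothing more can be done
the job is handed in; nothing more can be done
```

I gauged three blocks on pins, put the tight one in the scrap tray, stacked the two true ones on the offcut and handed the job in at about 81 s. It gave no verdict.

- **Gauging:** All three stood on the gauge together. Depth readings put the block tops at 34, 34 and 59 mm above the bench. That means two true blocks down on the board and one tight block stopped on its cone. Each was within about 1 mm of its pin axis.
- **Tray and pile:** The last top picture shows the tight block flat near the middle of the tray.
    - The lower block measured about 1.5 mm from the offcut's middle, and the top block about 2.7 mm.
    - The two blocks are about 1.2 mm apart and within 0.03 rad of each other and of the offcut. The side view shows the pile flush.
- **What went wrong:** The tight block had shifted about 2 cm between my measurement and the grasp, so the first pick touched its top and closed on nothing. I re-measured it and the second pick worked. I saw no sign of the grip slackening.
- **Not measured:** I judged the tape measure, wax tin and screw jar only by eye. None of my moves went near them. In the last picture the jar looks unmoved, and the tape measure and tin are partly hidden by the arm. I last fitted the offcut's own position before placing the first block on it, so the pile distances above use that reading.

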